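Spring-load the brass setting plate into the holder

TASK

Load the brass plate into the green spring-arm holder: push the sprung red arm back with the plate's own edge, set the plate flat on the steel bed behind the low blue fixed edge, at the middle of its length and square to it, and let go so that the arm presses it flush against the edge. Leave the steel plate where it lies.

Things in the scene. Friction and masses are not known exactly. Their poses are not given: they have to be found in the camera images.
- brass_plate: Loose yellow brass plate, 50 (own x) x 64 (own y) x 10 mm, about 0.25 kg, lying flat on the bench. A black upright grip bar stands on its middle: 40 mm long along x, 16 mm thick along y, 36 mm tall (its top 46 mm above the underside). Origin: centre of the underside; z up. Half a turn makes no difference.
- steel_plate: Loose grey steel plate of the same shape and size with the same black grip bar. Not to be used. Origin: centre of the underside.
- nest (a point): Point on the holder's steel bed (30 mm above the bench) where the origin of the seated, centred plate lies; plate x, y are then along nest x, y (half a turn allowed). Blue fixed edge: strip along nest y, 100 mm long, x -35 to -25 mm, 6 mm above the bed; the plate's 64 mm side sits against its +x face. The fixed green block spans x -58 to 117, y -105 to 65 mm.
- sprung_arm (a joint): Swing of the red curved arm, level, pivot at nest x 35, y -82 mm; black tip post 12 mm wide, 3-26 mm above the bed. 0 rad at rest (post's face at x 5, y 0: 30 mm from the edge), 0.24 plate seated, 0.65 stop; spring 5-7 N at the tip. Carry the plate in over the strip, underside 10 mm above the bed, push the post to +x till past the strip, lower, let go: the arm slides it back to the edge.
Things that resemble listed ones, but are neither listed nor needed, are in the scene too. Of the things that look like the brass_plate, the larger one is meant. There is more than one size of the part that bears nest; the job needs the larger.

How it is judged (in metres and radians):
At the end, for the whole second after the job is handed in: The brass plate lies at rest flat on the bed, flush with the fixed edge (within 5 mm), centred along it within 15 mm and square within 10 degrees, held by the sprung arm (swing 0.15 to 0.35 rad); the steel plate is within 30 mm of where it began (x of brass_plate in the frame of nest between -0.005 and 0.005 m and y of brass_plate in the frame of nest between -0.015 and 0.015 m and z of brass_plate in the frame of nest between -0.004 and 0.004 m and angle between the x axis of brass_plate and the x axis of nest, either way round below 0.17 rad and angle between brass_plate's own z axis and vertical below 0.1 rad and value of joint sprung_arm between 0.15 and 0.35 rad and linear speed of brass_plate below 0.02 m/s and distance of steel_plate from where it was at the start of the episode below 0.03 m); the robot touches nothing.
It fails at once if the steel plate is moved more than 30 mm (distance of steel_plate from where it was at the start of the episode above 0.03 m).
It also fails if it takes over 48 s, if anything falls off the work surface, if the arm or the gripper's body presses on something with over 40 N, if the wrist force passes 120 N, or if a joint passes its speed limit or range.

ROBOT

A 6-joint arm with a two-finger parallel gripper is mounted at the origin on the work surface. World frame = base frame: x ahead of the robot, y to its left, z up, the work surface at z = 0. Lengths are in m, angles in degrees, forces in N, time in s.
With the tool pointing down it reaches from about 0.375 to 0.925 m from the base axis. Payload 5.7 kg.
Tool frame: the origin (TCP) lies at the centre of the arm's flange, where the gripper is bolted on; the fingertips stand 182 mm ahead of it and the grasp point (between the pads) lies 163 mm ahead of it; z points along the fingers, y is the direction in which the jaws open and shut (so a half turn about z gives the same grasp; the last joint's range is limited). The gripper opens to 88 mm and grips with 3 to 60 N. Pads are 20 mm wide; open, the fingers measure 115 mm over their backs; the gripper's body (75 mm by 178 mm) begins 61 mm behind the grasp point.
Start: joints at [-81.366, 20.558, 86.54, -0, 72.909, -6.595], TCP at [0.158, -0.579, 0.405] pointing down, gripper open.
Joint ranges: [-170.27, 170.27], [-57.76, 135], [12.27, 136.19], [-55.21, 235.2], [11.17, 155.16], [-170.74, 170.74]. Speed limits (degrees/s): [136.94, 136.94, 180, 180, 180, 180].

INTERFACE

Orientations are given as a 3x3 rotation matrix whose columns are the frame's x, y, z axes.
In Python, from rig import arm gives the robot as it stands.
- The arm moves only by the tool send_rows, never from a script. Its argument "moves" is a list of rows, each an object with "linear": the shift along the tool's x, y, z in m, a list of three; "delta_rot": the turn, a rotation vector about the tool's x, y, z in degrees, a list of three. In form: [{"linear": [x, y, z], "delta_rot": [rx, ry, rz]}, ...]. A call has 1 to 20 rows; each row shifts and turns the commanded pose from where the row before left it, along the tool's axes as they then stand; what a row does not reach is not made up. A row lasts 1/12 s, in which the tool goes at most 41.7 mm and 7.16 degrees, less where a joint would pass 70% of its speed; a pose out of reach is approached as far as the arm can. A call with a gripper value outside its range is refused whole. "jaw" is the closure, from 0 (fully open) to 1 (shut), set as the call begins (left out, the last holds). The fingers move at their own pace and stop on an object; "squeeze" is the grip in N (left out, the last holds). Time passes only in rows, so rows that do not move let the fingers close. It gives the time, the measured TCP pose, the force and the opening at its end, in the units of the state.
- arm.read_state(): the state, without advancing time (a new reading comes with each control period).
- arm.camera(name): name is "scene" or "side" or "wrist"; returns the picture (384x512x3 uint8, blue, green, red); there is no depth.
- arm.camera_model(name): a dict with "fx", "fy", "cx", "cy" (pixels), "rvec" (rotation vector, rad) and "tvec" (3), from world to camera coordinates, as OpenCV has them; the wrist camera has in their place "hand_eye" (4x4, takes a point from camera to tool coordinates, whose origin is the TCP and whose axes are the flange's). Camera axes: x right, y down, z forward; pixel columns grow to the right and rows downward; lengths in m; the calibration is good to about 2 mm. The wrist camera is an equidistant fisheye: a pixel r from the principal point sees the ray r / f radians off the axis. A picture is of the moment at which its call begins: read the wrist's pose just before it. camera_model takes no time and is no camera call.
- arm.job_done(): hands the job in, once; it reports no verdict.
The state is a dict: "time": time; "q": joint angles; "qd": joint speeds; "effort": joint torques, N m; "position": TCP position; "tcp_rot": TCP orientation; "ft_force": force on the tool from outside, world axes, zero at the start; "ft_torque": the same for the moment, N m; "grip_width": finger opening in m.
Only numpy, scipy, OpenCV 4.12 (cv2) and the standard library are available. Lean on these libraries where they do the work, as an engineer would, in place of code of your own. Each camera call takes 0.05 s, during which the arm holds its last target. There are 200 camera calls.

## Working session

There is one attempt and no reset: what is moved stays moved. The work goes in short steps, Python scripts to look and compute and a tool call to move; the robot and the scene stay as the last step left them, time stands still between calls to the robot, and variables do not carry over. Pictures are saved under pics/ and viewed, about 8 in all and at most 12, crops included, and the job is handed in when it is done.

Besides the shell and the picture viewer there is one more tool, called by a JSON object that holds its "op" and its "data". send_rows: Moves the arm, as the interface text tells. Its arguments: {"type":"object","properties":{"moves":{"type":"array","items":{"type":"object","properties":{"linear":{"type":"array","items":{"type":"number"}},"delta_rot":{"type":"array","items":{"type":"number"}}}}},"jaw":{"type":"number"},"squeeze":{"type":"number"}},"required":["moves"]}

```bash
mkdir -p pics; ls
python3 - <<'E'
from rig import arm
import cv2,numpy as np
s=arm.read_state();print(s['time'],s['position'],s['tcp_rot'],s['grip_width'])
for n in ['scene','side','wrist']:
    print(n,arm.camera_model(n)); cv2.imwrite(f'pics/{n}0.png',arm.camera(n))
a=cv2.imread('pics/scene0.png');b=cv2.imread('pics/side0.png')
cv2.imwrite('pics/scene0b.png',cv2.resize(a,(800,600)))
E
```

```text
pics
0.0 [ 0.15755371 -0.57858537  0.40380334] [[ 9.64879763e-01  2.62691773e-01 -2.73407869e-04]
 [ 2.62691834e-01 -9.64878126e-01  1.78975493e-03]
 [ 2.06348624e-04 -1.79872033e-03 -9.99998361e-01]] 0.08792012052486088
scene {'fx': 356.9487158563938, 'fy': 356.9487158563938, 'cx': 258.3158103262962, 'cy': 190.97738184953718, 'rvec': array([ 0.89959392,  2.56116443, -1.05446743]), 'tvec': array([ 0.34083625, -0.19535435,  1.06593043])}
side {'fx': 402.2133583277923, 'fy': 402.2133583277923, 'cx': 258.1450582803188, 'cy': 183.5637870148214, 'rvec': array([ 0.2048351 , -2.80656478,  1.21927954]), 'tvec': array([0.45603427, 0.08007345, 0.85805614])}
wrist {'fx': 297.3186396354542, 'fy': 297.3186396354542, 'cx': 251.68280281432712, 'cy': 188.4608210882299, 'hand_eye': array([[-1.69543816e-05, -9.70595674e-01, -2.40715676e-01,
         6.57710436e-02],
       [ 9.99999942e-01,  6.51185074e-05, -3.32999179e-04,
         2.67998856e-04],
       [ 3.38882608e-04, -2.40715667e-01,  9.70595617e-01,
         1.92621872e-02],
       [ 0.00000000e+00,  0.00000000e+00,  0.00000000e+00,
         1.00000000e+00]])}
```

View pics/scene0b.png

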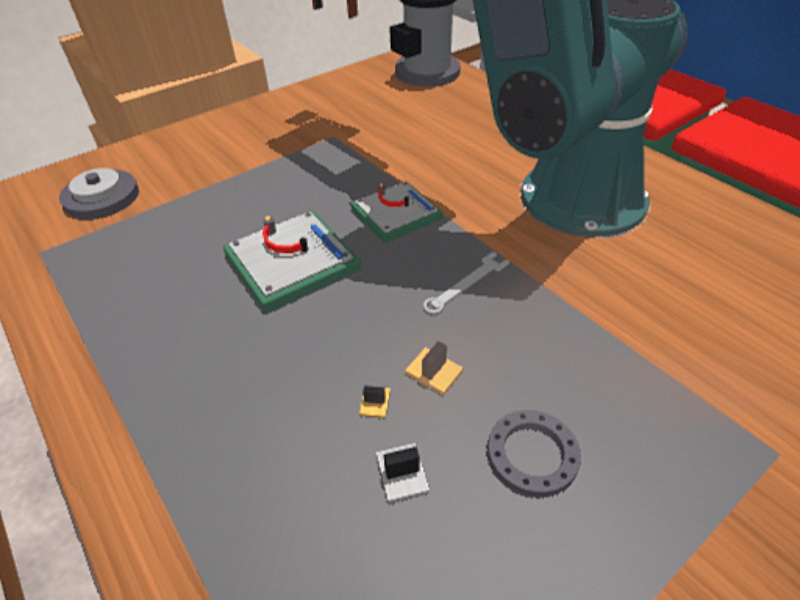

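View pics/side0.png

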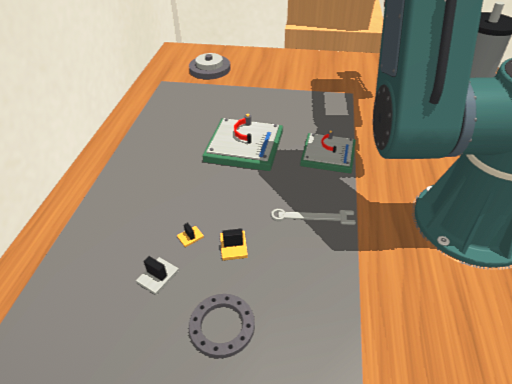

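The scene view (800x600) shows these candidates. Brass: the larger plate at (434,368) and a smaller one at (375,402). Steel plate at (402,472). Holders: the larger at (290,258) and a smaller one at (397,207). I choose brass (434,368) and holder (290,258), and will check both in a close crop.

Run:
```python
import cv2,numpy as np
a=cv2.imread('pics/scene0.png');b=cv2.imread('pics/side0.png')
A=lambda im,x,y,w,h:cv2.resize(im[y:y+h,x:x+w],(400,300),interpolation=cv2.INTER_CUBIC)
# all 100x75 -> x4
v=np.vstack([np.hstack([A(a,137,127,100,75),A(b,196,105,100,75)]),np.hstack([A(a,220,205,100,75),A(b,166,205,100,75)])])
cv2.imwrite('pics/crop1.png',v)
```

```text
(no output)
```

View pics/crop1.png

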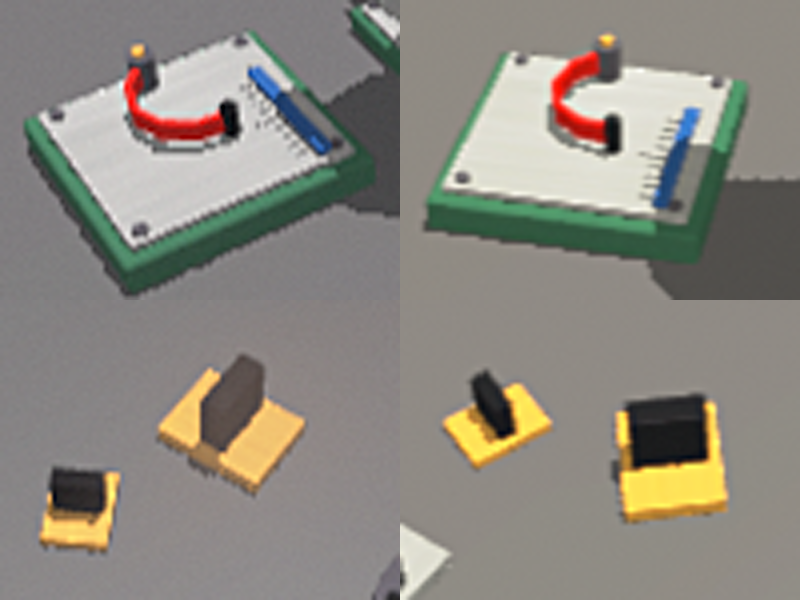

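The crop confirms both choices: the larger brass plate (scene, bar along the up-right edge) and the larger holder, with its pivot post at the top and its strip on the right. Next I fit their poses.

```bash
cat > h.py <<'E'
import numpy as np,cv2
from rig import arm
from scipy.optimize import least_squares
def proj(n,P):
    m=arm.camera_model(n);K=np.array([[m['fx'],0,m['cx']],[0,m['fy'],m['cy']],[0,0,1]])
    return cv2.projectPoints(np.float64(P),m['rvec'],m['tvec'],K,None)[0][:,0]
def place(p,L):
    c,s=np.cos(p[2]),np.sin(p[2]);L=np.float64(L)
    return np.c_[p[0]+c*L[:,0]-s*L[:,1],p[1]+s*L[:,0]+c*L[:,1],L[:,2]]
def fit(obs,x0=(0.3,0,0)):
    best=None
    f=lambda p:np.concatenate([(proj(n,place(p,L))-np.array(px)).ravel() for n,L,px in obs])
    for y in np.arange(-3,3.2,.75):
        r=least_squares(f,(x0[0],x0[1],y),loss='soft_l1')
        if best is None or r.cost<best.cost:best=r
    p=best.x;return p,np.round(f(p).reshape(-1,2),1)
def crop(pts,ox,oy):return [((x+.5)/4-.5+ox,(y+.5)/4-.5+oy) for x,y in pts]
E
python3 - <<'E'
from h import *
t=.03
A,B,C,D=[-.058,.065],[.117,.065],[.117,-.105],[-.058,-.105]
L=[A+[t],B+[t],C+[t],D+[t],B+[0]]
o=[('scene',L,crop([(374,153),(128,266),(27,122),(252,33),(130,294)],137,127)),
('side',L+[A+[0]],crop([(296,236),(28,203),(107,52),(346,82),(28,228),(294,262)],196,105))]
p,r=fit(o,(.3,-.4));print('nest',p,np.degrees(p[2]));print(r.tolist())
z=.01
q=[[-.025,.032,z],[-.025,-.032,z],[.025,-.032,z],[.025,.032,z]]
os=('scene',q,crop([(158,135),(253,187),(305,125),(210,70)],220,205))
print('scene only',fit([os],(.5,0)))
sp=[(224,215),(327,205),(315,103),(215,105)]
for k in (0,2):
    qq=[[-.025,-.032,z],[.025,-.032,z],[.025,.032,z],[-.025,.032,z]];qq=qq[k:]+qq[:k]
    p,r=fit([os,('side',qq,crop(sp,166,205))],(.5,0));print('brass',p,np.degrees(p[2]));print(r.tolist())
E
```

```text
nest [ 0.49934136 -0.16489663 -0.07768039] -4.450758484426794
[[0.9, 0.0], [-1.3, 0.1], [-2.1, -1.9], [0.7, -2.6], [0.7, 1.6], [0.6, -0.0], [-1.9, -1.4], [-1.4, -1.4], [1.1, -1.4], [-0.6, 1.7], [1.0, 2.9]]
scene only (array([0.49196631, 0.14081891, 3.41026342]), array([[-0.5, -1.1],
       [ 0.5,  0.2],
       [ 0.2,  0.1],
       [-0.3,  0.5]]))Traceback (most recent call last):
  File "<stdin>", line 15, in <module>
  File "h.py", line 14, in fit
    r=least_squares(f,(x0[0],x0[1],y),loss='soft_l1')
    return func(*args, **kwargs)
    result = trf(vector_fun.fun, vector_fun.jac, x0, f0, J0, lb, ub, ftol, xtol,
                 gtol, max_nfev, x_scale, loss_function, tr_solver,
                 tr_options.copy(), verbose, callback=callback_wrapped)
    return trf_no_bounds(
        fun, jac, x0, f0, J0, ftol, xtol, gtol, max_nfev, x_scale,
        loss_function, tr_solver, tr_options, verbose, callback=callback)
    J = jac(x)
    self._update_jac()
    ~~~~~~~~~~~~~~~~^^
    self.J = self.jac_wrapped(xp_copy(self.x), f0=self.f)
             ~~~~~~~~~~~~~~~~^^^^^^^^^^^^^^^^^^^^^^^^
[... 529 characters left out ...]
f_evals]
                                    ^^^^^^^
    f = np.atleast_1d(self.fun(x, *self.args, **self.kwargs))
                      ~~~~~~~~^^^^^^^^^^^^^^^^^^^^^^^^^^^^^^
    return np.atleast_1d(self.fun(x))
                         ~~~~~~~~^^^
    return self.f(x, *self.args, **self.kwargs)
           ~~~~~~^^^^^^^^^^^^^^^^^^^^^^^^^^^^^^
  File "h.py", line 12, in <lambda>
    f=lambda p:np.concatenate([(proj(n,place(p,L))-np.array(px)).ravel() for n,L,px in obs])
                                ~~~~^^^^^^^^^^^^^^
  File "h.py", line 5, in proj
    m=arm.camera_model(n);K=np.array([[m['fx'],0,m['cx']],[0,m['fy'],m['cy']],[0,0,1]])
ValueError: time passes only in moves, steps and waits
```

{"op": "send_rows", "data": {"moves": [{"linear": [0.03,-0.0225,0]},{"linear": [0.03,-0.0225,0]},{"linear": [0.03,-0.0225,0]},{"linear": [0.03,-0.0225,0]},{"linear": [0.03,-0.0225,0]},{"linear": [0.03,-0.0225,0]},{"linear": [0.03,-0.0225,0]},{"linear": [0.03,-0.0225,0]},{"linear": [0.03,-0.0225,0]},{"linear": [0.03,-0.0225,0]},{"linear": [0.03,-0.0225,0]},{"linear": [0.03,-0.0225,0]},{"linear": [0.03,-0.0225,0]},{"linear": [0.03,-0.0225,0]},{"linear": [0,0,0]},{"linear": [0,0,0]}], "jaw": 0}}

```text
invalid input at $.moves[0]: expected keys linear, delta_rot
```

Run:
```python
from h import *
import pickle
s=arm.read_state();im=arm.camera('wrist')
print(s['time'],s['position'],s['tcp_rot'].round(4).tolist(),s['ft_force'])
pickle.dump((s['position'],s['tcp_rot'],arm.camera_model('wrist')),open('w1.pkl','wb'))
cv2.imwrite('pics/w1.png',im);cv2.imwrite('pics/w1b.png',cv2.resize(im,(800,600),interpolation=cv2.INTER_CUBIC))
```

```text
0.15 [ 0.15756231 -0.57866832  0.40400627] [[0.9649, 0.2627, -0.0002], [0.2627, -0.9649, 0.0014], [0.0001, -0.0014, -1.0]] [ 0.49470674  0.46050921 -0.22489002]
```

View pics/w1b.png

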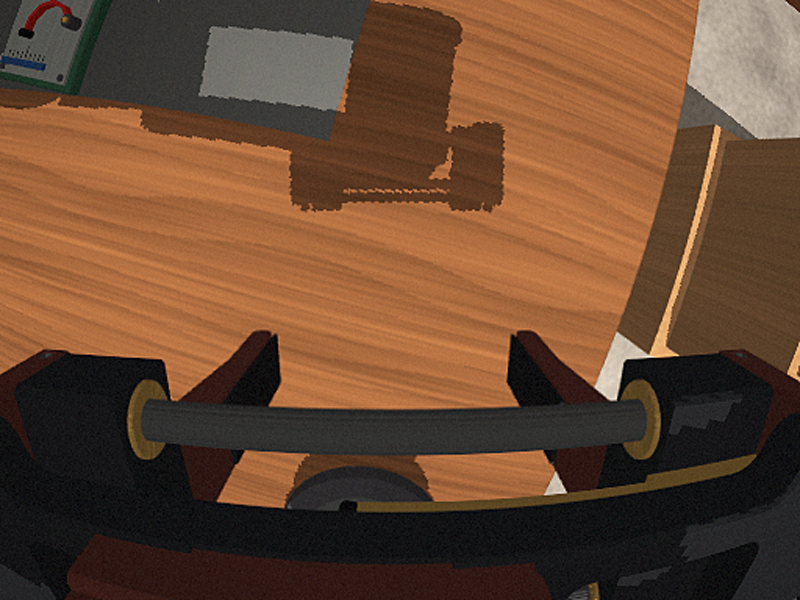

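The first call was refused because each row needs a `delta_rot`, so the arm hasn't moved. This wrist picture is still at the start pose: fingers at the bottom, image up is tool +x, and a holder at the top-left edge around (40,40).

{"op": "send_rows", "data": {"moves": [{"linear": [0.026,-0.025,0],"delta_rot": [0,0,0]},{"linear": [0.026,-0.025,0],"delta_rot": [0,0,0]},{"linear": [0.026,-0.025,0],"delta_rot": [0,0,0]},{"linear": [0.026,-0.025,0],"delta_rot": [0,0,0]},{"linear": [0.026,-0.025,0],"delta_rot": [0,0,0]},{"linear": [0.026,-0.025,0],"delta_rot": [0,0,0]},{"linear": [0.026,-0.025,0],"delta_rot": [0,0,0]},{"linear": [0.026,-0.025,0],"delta_rot": [0,0,0]},{"linear": [0.026,-0.025,0],"delta_rot": [0,0,0]},{"linear": [0.026,-0.025,0],"delta_rot": [0,0,0]},{"linear": [0.026,-0.025,0],"delta_rot": [0,0,0]},{"linear": [0.026,-0.025,0],"delta_rot": [0,0,0]},{"linear": [0.026,-0.025,0],"delta_rot": [0,0,0]},{"linear": [0,0,0],"delta_rot": [0,0,0]},{"linear": [0,0,0],"delta_rot": [0,0,0]}], "jaw": 0}}

```text
time: 1.45
position: [0.3989, -0.175, 0.4046]
tcp_rot: [[0.964, 0.267, -0.0], [0.267, -0.964, 0.0], [-0.0, -0.0, -1.0]]
ft_force: [-0.8, -1.0, 0.1]
grip_width: 0.0878
```

Run:
```python
from h import *
import pickle
s=arm.read_state();im=arm.camera('wrist')
print(s['time'],s['position'],s['tcp_rot'].round(4).tolist(),s['ft_force'])
pickle.dump((s['position'],s['tcp_rot'],arm.camera_model('wrist')),open('w2.pkl','wb'))
cv2.imwrite('pics/w2.png',im);cv2.imwrite('pics/w2b.png',cv2.resize(im,(800,600),interpolation=cv2.INTER_CUBIC))
```

```text
1.45 [ 0.39888688 -0.17504002  0.40464616] [[0.9637, 0.267, -0.0002], [0.267, -0.9637, 0.0], [-0.0001, -0.0, -1.0]] [-0.80120109 -1.03199157  0.1310239 ]
```

View pics/w2b.png

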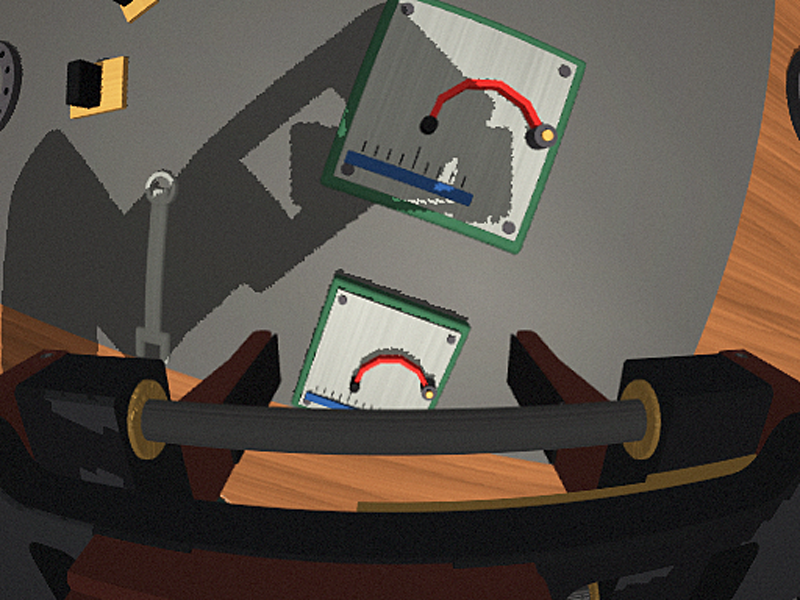

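The wrist view shows the large holder clearly. The strip runs from (346,158) to (472,200), the post top is at (429,125), and the block corners are at (323,182), (520,250) and (585,63). I refit the nest with these points.

```bash
cat >> h.py <<'E'
CM={n:arm.camera_model(n) for n in('scene','side')}
def proj(n,P):
    P=np.float64(P)
    if isinstance(n,str):
        m=CM[n];K=np.array([[m['fx'],0,m['cx']],[0,m['fy'],m['cy']],[0,0,1]])
        return cv2.projectPoints(P,m['rvec'],m['tvec'],K,None)[0][:,0]
    pos,R,m=n;T=np.eye(4);T[:3,:3]=R;T[:3,3]=pos;M=np.linalg.inv(T@m['hand_eye'])
    K=np.array([[m['fx'],0,m['cx']],[0,m['fy'],m['cy']],[0,0,1]])
    return cv2.fisheye.projectPoints(P[:,None],cv2.Rodrigues(M[:3,:3])[0],M[:3,3],K,np.zeros(4))[0][:,0]
def up(pts):return [((x+.5)/1.5625-.5,(y+.5)/1.5625-.5) for x,y in pts]
E
python3 - <<'E'
from h import *
import pickle
w=pickle.load(open('w2.pkl','rb'))
for t in(.027,.03):
    L=[[-.058,.065,t],[-.058,-.105,t],[.117,-.105,t],[-.025,.05,.036],[-.035,.05,.036],[-.025,-.05,.036],[-.035,-.05,.036],[.011,0,.056]]
    p,r=fit([(w,L,up([(323,182),(520,250),(585,63),(347,152),(345,163),(473,195),(470,206),(429,125)]))],(.5,-.17))
    print(p,np.degrees(p[2]),r.tolist())
q=[[-.025,.032,.01],[-.025,-.032,.01],[.025,-.032,.01],[.025,.032,.01]]
os=('scene',q,crop([(158,135),(253,187),(305,125),(210,70)],220,205))
sp=[(224,215),(327,205),(315,103),(215,105)]
for k in (0,2):
    qq=[[-.025,-.032,.01],[.025,-.032,.01],[.025,.032,.01],[-.025,.032,.01]];qq=qq[k:]+qq[:k]
    p,r=fit([os,('side',qq,crop(sp,166,205))],(.5,0));print('brass',p,np.degrees(p[2]));print(r.tolist())
E
```

```text
[ 0.49801617 -0.16990539 -0.06212586] -3.559549836571309 [[-3.8, 2.5], [0.4, 4.6], [2.4, -1.7], [0.5, -0.9], [-1.0, 0.1], [0.5, -0.3], [-0.4, 0.5], [0.1, -0.8]]
[ 0.4979829  -0.16987513 -0.06477741] -3.7114720423865935 [[-4.3, 2.4], [0.8, 5.2], [3.5, -1.9], [0.5, -1.0], [-1.0, -0.0], [0.4, -0.2], [-0.6, 0.6], [0.1, -0.7]]
brass [0.49110498 0.1398679  3.40793178] 195.26010809993485
[[-0.4, -1.6], [0.4, -0.3], [0.2, -0.4], [-0.2, 0.1], [-0.3, -0.1], [-0.6, -0.2], [-0.4, 0.4], [0.5, 2.2]]
brass [0.49112895 0.13900705 0.22102797] 12.663970052371681
[[36.8, -2.4], [-10.4, -29.6], [-37.4, -0.1], [10.1, 28.9], [-1.0, -0.9], [-1.2, -0.1], [0.4, 0.4], [1.2, 1.5]]
```

{"op": "send_rows", "data": {"moves": [{"linear": [0.0125,-0.031,0.0117],"delta_rot": [0,0,0]},{"linear": [0.0125,-0.031,0.0117],"delta_rot": [0,0,0]},{"linear": [0.0125,-0.031,0.0117],"delta_rot": [0,0,0]},{"linear": [0.0125,-0.031,0.0117],"delta_rot": [0,0,0]},{"linear": [0.0125,-0.031,0.0117],"delta_rot": [0,0,0]},{"linear": [0.0125,-0.031,0.0117],"delta_rot": [0,0,0]},{"linear": [0.0125,-0.031,0.0117],"delta_rot": [0,0,0]},{"linear": [0.0125,-0.031,0.0117],"delta_rot": [0,0,0]},{"linear": [0.0125,-0.031,0.0117],"delta_rot": [0,0,0]},{"linear": [0,0,0],"delta_rot": [0,0,0]},{"linear": [0,0,0],"delta_rot": [0,0,0]}]}}

```text
time: 2.42
position: [0.4338, 0.122, 0.2987]
tcp_rot: [[0.964, 0.264, -0.002], [0.264, -0.964, -0.001], [-0.002, 0.0, -1.0]]
ft_force: [0.1, -0.4, 0.6]
grip_width: 0.0877
```

Run:
```python
from h import *
import pickle
s=arm.read_state();im=arm.camera('wrist')
print(s['time'],s['position'],s['tcp_rot'].round(4).tolist(),s['ft_force'])
pickle.dump((s['position'],s['tcp_rot'],arm.camera_model('wrist')),open('w3.pkl','wb'))
w=pickle.load(open('w3.pkl','rb'))
im=cv2.resize(im,(800,600),interpolation=cv2.INTER_CUBIC)
p=[.491,.140,np.radians(15.3)]
for z,a,b in((.01,.025,.032),(.046,.02,.008)):
    u=proj(w,place(p,[[-a,-b,z],[a,-b,z],[a,b,z],[-a,b,z]]))*1.5625
    cv2.polylines(im,[u.round().astype(np.int32)],True,(255,0,255),1)
cv2.imwrite('pics/w3b.png',im)
```

```text
2.4167 [0.43379712 0.1219652  0.2987456 ] [[0.9645, 0.2642, -0.0015], [0.2642, -0.9645, -0.0006], [-0.0016, 0.0002, -1.0]] [ 0.14601649 -0.3742534   0.61630649]
```

View pics/w3b.png

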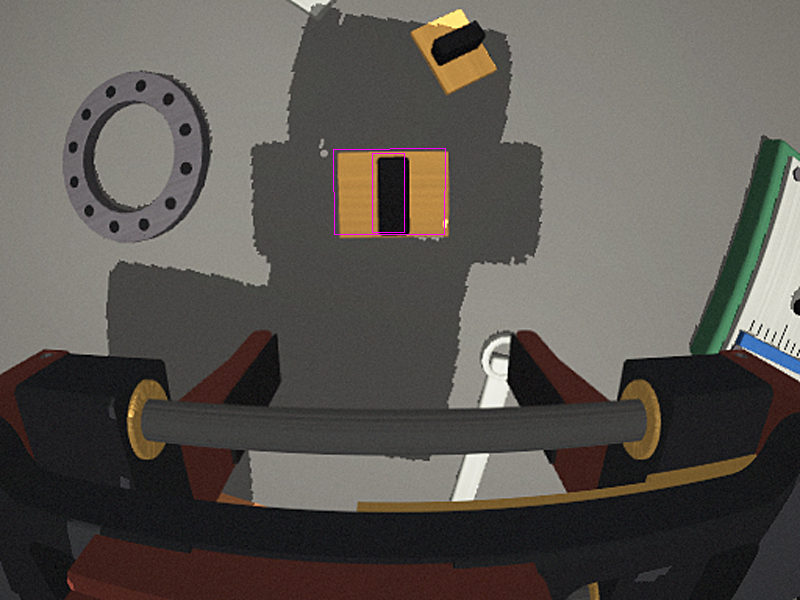

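The overlay agrees to about 3 px (plate at (393,193), bar at (393,196)), so I shift by about 1.5 mm, descend and grip.

{"op": "send_rows", "data": {"moves": [{"linear": [0.0292,0,0.01],"delta_rot": [0,0,0]},{"linear": [0.0292,-0.0005,0.01],"delta_rot": [0,0,0]},{"linear": [0,0,0.02],"delta_rot": [0,0,0]},{"linear": [0,0,0.025],"delta_rot": [0,0,0]},{"linear": [0,0,0.02],"delta_rot": [0,0,0]},{"linear": [0,0,0.0165],"delta_rot": [0,0,0]},{"linear": [0,0,0],"delta_rot": [0,0,0]},{"linear": [0,0,0],"delta_rot": [0,0,0]}]}}

```text
time: 3.13
position: [0.49, 0.136, 0.1979]
tcp_rot: [[0.966, 0.26, -0.001], [0.26, -0.966, -0.0], [-0.002, 0.0, -1.0]]
ft_force: [0.3, -1.0, -0.2]
grip_width: 0.0878
```

{"op": "send_rows", "data": {"moves": [{"linear": [0,0,0],"delta_rot": [0,0,0]},{"linear": [0,0,0],"delta_rot": [0,0,0]},{"linear": [0,0,0],"delta_rot": [0,0,0]},{"linear": [0,0,0],"delta_rot": [0,0,0]},{"linear": [0,0,0],"delta_rot": [0,0,0]},{"linear": [0,0,0],"delta_rot": [0,0,0]},{"linear": [0,0,0],"delta_rot": [0,0,0]},{"linear": [0,0,0],"delta_rot": [0,0,0]}], "jaw": 1, "squeeze": 40}}

```text
time: 3.8
position: [0.4898, 0.1382, 0.198]
tcp_rot: [[0.965, 0.263, 0.0], [0.263, -0.965, 0.0], [0.0, -0.0, -1.0]]
ft_force: [0.0, -0.6, 0.2]
grip_width: 0.0379
```

{"op": "send_rows", "data": {"moves": [{"linear": [0,0,0],"delta_rot": [0,0,0]},{"linear": [0,0,0],"delta_rot": [0,0,0]},{"linear": [0,0,0],"delta_rot": [0,0,0]},{"linear": [0,0,0],"delta_rot": [0,0,0]},{"linear": [0,0,0],"delta_rot": [0,0,0]},{"linear": [0,0,0],"delta_rot": [0,0,0]}]}}

```text
time: 4.3
position: [0.4898, 0.1381, 0.1978]
tcp_rot: [[0.965, 0.263, -0.0], [0.263, -0.965, 0.0], [-0.0, -0.0, -1.0]]
ft_force: [0.2, -0.4, 0.2]
grip_width: 0.0159
```

{"op": "send_rows", "data": {"moves": [{"linear": [0,0,-0.01],"delta_rot": [0,0,0]},{"linear": [0,0,-0.03],"delta_rot": [0,0,0]},{"linear": [0,0,-0.03],"delta_rot": [0,0,0]},{"linear": [0,0,-0.03],"delta_rot": [0,0,0]},{"linear": [0,0,0],"delta_rot": [0,0,0]},{"linear": [0,0,0],"delta_rot": [0,0,0]}]}}

```text
time: 4.8
position: [0.4904, 0.1382, 0.2998]
tcp_rot: [[0.965, 0.263, 0.004], [0.263, -0.965, 0.001], [0.004, 0.0, -1.0]]
ft_force: [-0.6, -0.7, -4.2]
grip_width: 0.0159
```

The plate is held: width 15.9 mm and 4 N of weight on the wrist. Next I carry it over the holder, turn it, and check.

{"op": "send_rows", "data": {"moves": [{"linear": [-0.0115,0.032,0],"delta_rot": [0,0,0]},{"linear": [-0.0115,0.032,0],"delta_rot": [0,0,0]},{"linear": [-0.0115,0.032,0],"delta_rot": [0,0,0]},{"linear": [-0.0115,0.032,0],"delta_rot": [0,0,0]},{"linear": [-0.0115,0.032,0],"delta_rot": [0,0,0]},{"linear": [-0.0115,0.032,0],"delta_rot": [0,0,0]},{"linear": [-0.0115,0.032,0],"delta_rot": [0,0,0]},{"linear": [-0.0115,0.032,0],"delta_rot": [0,0,0]},{"linear": [-0.0115,0.032,0],"delta_rot": [0,0,0]},{"linear": [0,0,0.01],"delta_rot": [0,0,6.35]},{"linear": [0,0,0.01],"delta_rot": [0,0,6.35]},{"linear": [0,0,0.01],"delta_rot": [0,0,6.35]},{"linear": [0,0,0],"delta_rot": [0,0,0]},{"linear": [0,0,0],"delta_rot": [0,0,0]}]}}

```text
time: 5.97
position: [0.4646, -0.1666, 0.2663]
tcp_rot: [[0.998, -0.064, -0.004], [-0.064, -0.998, 0.002], [-0.004, -0.002, -1.0]]
ft_force: [-0.0, 0.1, -2.0]
grip_width: 0.016
```

```bash
cat > ov.py <<'E'
from h import *
import sys
s=arm.read_state();x,y,z=s['position'];R=s['tcp_rot'];yaw=np.arctan2(R[1,0],R[0,0])
print(s['time'],x,y,z,np.degrees(yaw),s['ft_force'])
N=[.498,-.1695,np.radians(-3.8)];c,sn=np.cos(N[2]),np.sin(N[2]);d=np.array([x,y])-N[:2]
print('in nest',c*d[0]+sn*d[1],-sn*d[0]+c*d[1])
out=[]
for n,ox,oy in(('scene',137,110),('side',196,90)):
    im=arm.camera(n);im=cv2.resize(im[oy:oy+100,ox:ox+100],(400,400),interpolation=cv2.INTER_CUBIC)
    u0=z-.198
    for p,L,col in(((x,y,yaw),[[a*.025,b*.032,u0+.01] for a,b in((-1,-1),(1,-1),(1,1),(-1,1))],(255,0,255)),
      (N,[[-.035,-.05,.036],[-.025,-.05,.036],[-.025,.05,.036],[-.035,.05,.036]],(0,255,0))):
        u=(proj(n,place(p,L))-[ox,oy]+.5)*4-.5
        cv2.polylines(im,[u.round().astype(np.int32)],True,col,1)
    out.append(im)
cv2.imwrite('pics/%s.png'%sys.argv[1],np.hstack(out))
E
python3 ov.py o1
```

```text
5.9667 0.4645919777681656 -0.1665672479673216 0.2663180774499927 -3.6425136077395868 [-0.04115188  0.12453844 -2.04380919]
in nest -0.03352893855176946 0.000712224346389415
```

View pics/o1.png

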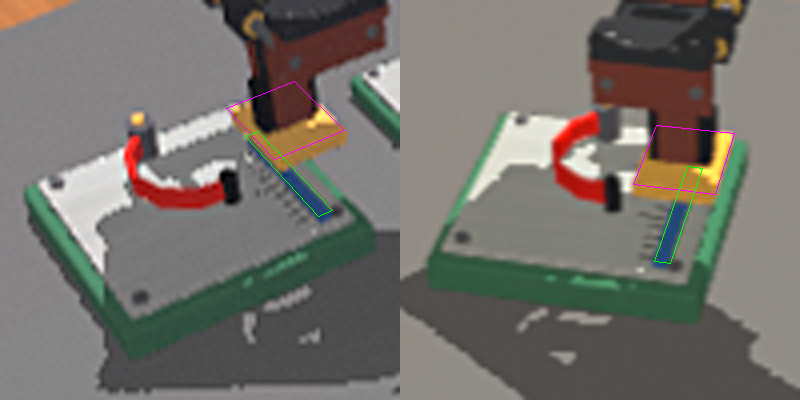

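The strip overlay matches in both views: scene (290,175), side (680,215). The plate overlay is also within about a pixel, and the plate is level and just short of the post. Next I lower to 10 mm over the bed and push along nest x.

{"op": "send_rows", "data": {"moves": [{"linear": [0,0,0.014],"delta_rot": [0,0,0]},{"linear": [0,0,0.0135],"delta_rot": [0,0,0]},{"linear": [0,0,0],"delta_rot": [0,0,0]},{"linear": [0.005,0,0],"delta_rot": [0,0,0]},{"linear": [0.005,0,0],"delta_rot": [0,0,0]},{"linear": [0.005,0,0],"delta_rot": [0,0,0]},{"linear": [0.005,0,0],"delta_rot": [0,0,0]},{"linear": [0.005,0,0],"delta_rot": [0,0,0]},{"linear": [0.005,0,0],"delta_rot": [0,0,0]},{"linear": [0.005,0,0],"delta_rot": [0,0,0]},{"linear": [0.0045,0,0],"delta_rot": [0,0,0]},{"linear": [0,0,0],"delta_rot": [0,0,0]},{"linear": [0,0,0],"delta_rot": [0,0,0]},{"linear": [0,0,0],"delta_rot": [0,0,0]}], "squeeze": 50}}

```text
time: 7.23
position: [0.5035, -0.1685, 0.24]
tcp_rot: [[0.998, -0.066, -0.006], [-0.066, -0.998, 0.003], [-0.006, -0.002, -1.0]]
ft_force: [-5.7, 2.6, -1.5]
grip_width: 0.0153
```

```bash
python3 ov.py o2
```

```text
7.2333 0.5034644014454851 -0.168516713409572 0.2399706329914357 -3.7613003504860165 [-5.66336626  2.63044658 -1.48136918]
in nest 0.005387221548083552 0.0013432720008246502
```

View pics/o2.png

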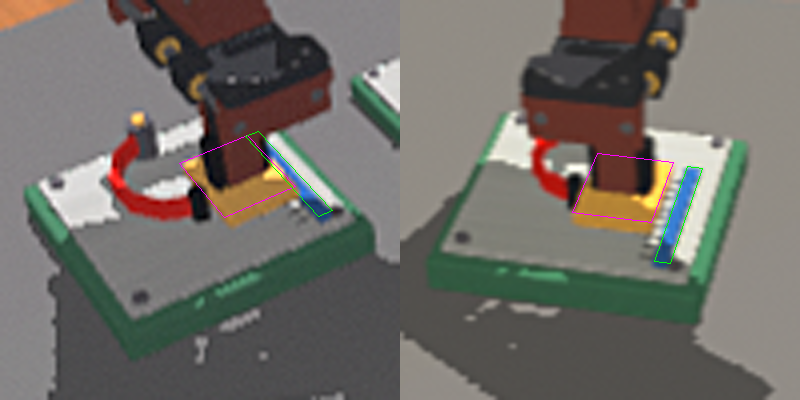

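The post is pushed back (5.7 N spring load) and the plate's trailing edge is clear of the strip, at (672,165) against (687,168) in the side view. Lowering.

{"op": "send_rows", "data": {"moves": [{"linear": [0,0,0.004],"delta_rot": [0,0,0]},{"linear": [0,0,0.004],"delta_rot": [0,0,0]},{"linear": [0,0,0.003],"delta_rot": [0,0,0]},{"linear": [0,0,0],"delta_rot": [0,0,0]},{"linear": [0,0,0],"delta_rot": [0,0,0]}]}}

```text
time: 7.75
position: [0.5035, -0.1691, 0.2289]
tcp_rot: [[0.998, -0.065, -0.005], [-0.065, -0.998, 0.001], [-0.005, -0.001, -1.0]]
ft_force: [-5.6, -1.5, -5.3]
grip_width: 0.016
```

{"op": "send_rows", "data": {"moves": [{"linear": [0,0,0.001],"delta_rot": [0,0,0]},{"linear": [0,0,0],"delta_rot": [0,0,0]},{"linear": [0,0,0],"delta_rot": [0,0,0]}]}}

```text
time: 8.0
position: [0.5037, -0.1691, 0.2281]
tcp_rot: [[0.998, -0.066, -0.005], [-0.065, -0.998, 0.001], [-0.005, -0.001, -1.0]]
ft_force: [-5.7, -0.3, -2.0]
grip_width: 0.0161
```

{"op": "send_rows", "data": {"moves": [{"linear": [0,0,0],"delta_rot": [0,0,0]},{"linear": [0,0,0],"delta_rot": [0,0,0]},{"linear": [0,0,0],"delta_rot": [0,0,0]},{"linear": [0,0,0],"delta_rot": [0,0,0]},{"linear": [0,0,0],"delta_rot": [0,0,0]},{"linear": [0,0,0],"delta_rot": [0,0,0]}], "jaw": 0.45}}

```text
time: 8.5
position: [0.5054, -0.1698, 0.2286]
tcp_rot: [[0.998, -0.067, 0.001], [-0.067, -0.998, -0.0], [0.001, 0.0, -1.0]]
ft_force: [-0.2, 0.8, 0.1]
grip_width: 0.0475
```

{"op": "send_rows", "data": {"moves": [{"linear": [0,0,-0.01],"delta_rot": [0,0,0]},{"linear": [0,0,-0.02],"delta_rot": [0,0,0]},{"linear": [0,0,-0.03],"delta_rot": [0,0,0]},{"linear": [0,0,-0.03],"delta_rot": [0,0,0]},{"linear": [-0.03,0,-0.02],"delta_rot": [0,0,0]},{"linear": [-0.03,0,-0.02],"delta_rot": [0,0,0]},{"linear": [-0.03,0,-0.02],"delta_rot": [0,0,0]},{"linear": [0,0,0],"delta_rot": [0,0,0]},{"linear": [0,0,0],"delta_rot": [0,0,0]}]}}

```text
time: 9.25
position: [0.4144, -0.1636, 0.3802]
tcp_rot: [[0.998, -0.068, 0.003], [-0.068, -0.998, -0.002], [0.003, 0.001, -1.0]]
ft_force: [0.4, -0.6, -0.3]
grip_width: 0.0484
```

Run:
```python
from h import *
s=arm.read_state();w=(s['position'],s['tcp_rot'],arm.camera_model('wrist'));im=arm.camera('wrist')
print(s['time'],s['position'],s['grip_width'],s['ft_force'])
im=cv2.resize(im,(800,600),interpolation=cv2.INTER_CUBIC)
N=[.498,-.1695,np.radians(-3.8)]
for L,col in(([[a*.025,b*.032,.04] for a,b in((-1,-1),(1,-1),(1,1),(-1,1))],(255,0,255)),([[-.035,-.05,.036],[-.025,-.05,.036],[-.025,.05,.036],[-.035,.05,.036]],(0,255,0))):
    cv2.polylines(im,[(proj(w,place(N,L))*1.5625).round().astype(np.int32)],True,col,1)
cv2.imwrite('pics/w4.png',im)
```

```text
9.25 [ 0.41441794 -0.16355725  0.38016264] 0.048380578893120633 [ 0.39863827 -0.63484    -0.2834621 ]
```

View pics/w4.png

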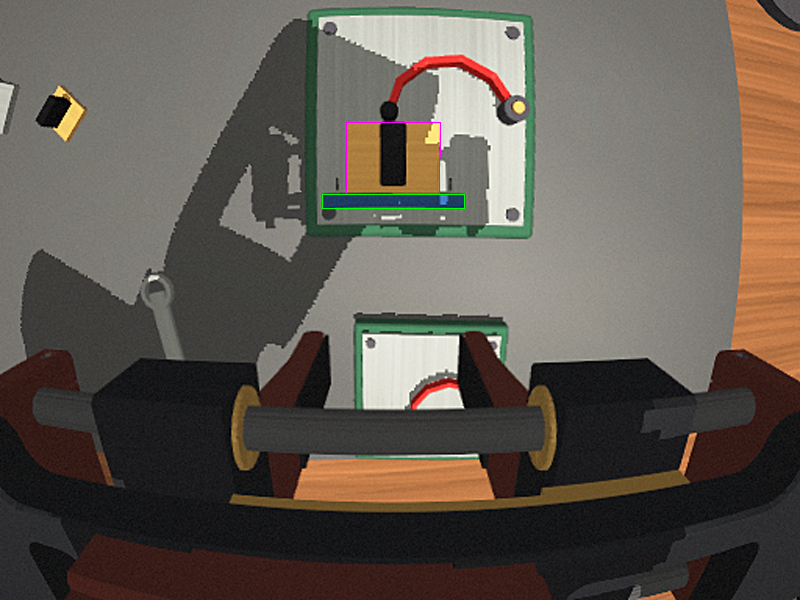

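The plate's outline at (393,158) lies right on the predicted seat: flush with the strip, centred and square, with the post at (389,110) against its edge. The gripper is clear, so I hand the job in.

```bash
python3 -c "
from rig import arm
print(arm.job_done())"
```

```text
the job is handed in; nothing more can be done
None
```

The larger brass plate is loaded in the larger green holder, and I handed the job in at about 9.3 s of the 48 s allowed. I gripped the plate by its bar and carried it in over the blue strip. I then pushed the sprung arm back with its edge (about 5.7 N), lowered it to the bed and let go.

**Seat:** the last wrist picture shows the plate within a pixel or two of the predicted seat: flush with the strip, centred and square. The black post presses on its edge. I did not measure the arm's swing in radians.

**Clearance:** the open gripper is well clear, and the measured force is within noise of zero.

**Steel plate:** the arm never went near it, but I did not measure its position again at the end.

**What disagreed:**
- **Nest position:** the fit to the block's corners was about 5 mm and 1 degree off the fit from the strip and post. I used the strip and post.
- **First move call:** it was refused for a missing field and moved nothing.

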